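# Close the lid vents in order

## Robot

A 6-joint arm with a two-finger parallel gripper is mounted at the origin on a cart in front of the work surface, level with it; the furniture and walls round the work are solid. World frame = base frame: x ahead of the robot, y to its left, z up, the work surface at z = 0. Lengths are in m, angles in rad, forces in N, time in s.
With the tool pointing down it reaches from about 0.3 to 0.85 m from the base axis. Payload 4.2 kg.
Tool frame: the origin (TCP) lies at the very end of the fingers, on their centre line; the grasp point (between the pads) lies 19 mm behind it; z points along the fingers, x is the direction in which the jaws open and shut, and the axes are right-handed (so a half turn about z gives the same grasp; the last joint's range is limited). The gripper opens to 91 mm and grips with 3 to 60 N. Pads are 32 mm wide; open, the fingers measure 118 mm over their backs; the gripper's body (76 mm by 178 mm) begins 60 mm behind the grasp point.
Start: joints at [-0.02, 0.32, 1.565, -0, 1.257, -0.02], TCP at [0.575, 0, 0.193] pointing down, gripper open.
Joint ranges: [-3.11, 3.11], [-0.84, 2.01], [0.21, 2.61], [-1.34, 4.49], [0.05, 2.63], [-2.56, 2.56]. Speed limits (rad/s): [2.57, 2.57, 3.14, 3.14, 3.14, 3.14].

## Interface

Orientations are given as a unit quaternion [w, x, y, z].
In Python, from plant import arm gives the robot as it stands. The module is installed in compiled form; this text tells all that it offers. Calls block until the motion is done:
- arm.reach(position, orientation): joint-space move of the TCP to a pose.
- arm.servo_line(position, frame=None, feed=0.15): straight line of the TCP; frame=None keeps the orientation; feed is the mean speed in m/s.
- arm.movej(angles): joint-space move.
- arm.release() and arm.grasp(effort=None): open the fingers fully, or close them until they stop; effort is the grip in N (None keeps the last).
- arm.dwell(seconds).
- arm.solve_ik(position, orientation): joint angles nearest the present ones, or None.
- arm.read_camera(name): name is "scene" or "side" or "wrist"; returns a dict with "frame" (384x512x3 uint8, red, green, blue), "intrinsics" (3x3 intrinsics, pixels), "T" (4x4, takes a point from camera to world coordinates). Camera axes: x right, y down, z forward; pixel columns grow to the right and rows downward; lengths in m; the calibration is good to about 2 mm. A picture is of the moment at which its call begins. There is no depth.
A pose or a line that the arm cannot do raises arm.MotionError and nothing moves.
- arm.finish_job(): hands the job in, once; it reports no verdict.
Trained networks look in a picture, given as the dict that the camera call returned (one of the last four; its "shot" number tells which), for a name from the list of things; names that differ only in an ending like _2 or _b are one class to them, and where a whole thing is asked for, a point or a joint stands for the part that bears it (a point fixed in the world has none). Each returns a list of dicts, best first, with "p" (0 to 1); they miss things now and then, are a little off and sometimes report something else, mostly with a low value. They report only what shows in the picture. A call takes as long as a camera call. They do not tell look-alikes from the thing itself.
- arm.boxes_of(picture, thing): "centre" ([x, y, z] in m, in world coordinates, good to about 4 mm: the middle of the surface that is visible of it).
- arm.silhouettes(picture, thing): "mask" (384x512 bool, what is visible of it).
- arm.landmark_of(picture, thing): "centre" ([x, y, z] in m, in world coordinates, good to about 4 mm: a listed point, or the origin of a listed thing).
Readings, each from a call of its own:
- arm.get_clock(): time.
- arm.get_qpos(): joint angles.
- arm.get_qvel(): joint speeds.
- arm.get_effort(): joint torques, N m.
- arm.get_eef_pos(): TCP position.
- arm.get_eef_rot(): TCP orientation.
- arm.get_wrist_force(): force on the tool from outside, world axes, zero at the start.
- arm.get_moment(): the same for the moment, N m.
- arm.get_opening(): finger opening in m.
Only numpy, scipy, OpenCV 4.12 (cv2) and the standard library are available. Lean on these libraries where they do the work, as an engineer would, in place of code of your own. Each camera call takes 0.05 s, during which the arm holds its last target. There are 200 camera calls.

## Task

Close three of the four vented pots on the bench: with your fingertips, lightly tap the raised plugs in their lids down onto their collars, first the red one, then the yellow, then the blue. Leave the green plug up. Do not grip, lift or shove the pots, leave everything else on the bench alone, and finish with the hand clear of it all.

Things in the scene. Friction and masses are not known exactly. Their poses are not given: they have to be found in the camera images.
- red_plug_top (a point): centre of the top face of the red vent plug, a flat red cap 30 mm across and 6 mm thick in the middle of a white pot's lid; moves down with it. Raised, it is 27 mm above the lid and 14 mm above the top of its grey collar (42 mm wide); closed, the cap rests on the collar. The collar sits on a springy black bellows 7 mm high that gives 1 mm for each 3 N and springs back.
- red_plug (a joint): how far the plug is pushed down to its collar, in m: 0 raised, 0.008 closed. It starts within 1 mm of raised, slides at about 3.5 N, stays where it is left and stops at 0.008; then only the bellows gives. 6 to 8 N is ample; over 20 N squashes the bellows flat, which is rough.
- red_pot: loose white screw-lid pot that carries the red plug: 72 mm across, 75 mm high to the top of its lid, about 0.3 kg. Origin at the centre of its underside, z up.
- yellow_plug_top (a point): centre of the top face of the yellow vent plug, a flat yellow cap 30 mm across and 6 mm thick in the middle of a white pot's lid; moves down with it. Raised, it is 27 mm above the lid and 14 mm above the top of its grey collar (42 mm wide); closed, the cap rests on the collar. The collar sits on a springy black bellows 7 mm high that gives 1 mm for each 3 N and springs back.
- yellow_plug (a joint): how far the plug is pushed down to its collar, in m: 0 raised, 0.008 closed. It starts within 1 mm of raised, slides at about 3.5 N, stays where it is left and stops at 0.008; then only the bellows gives. 6 to 8 N is ample; over 20 N squashes the bellows flat, which is rough.
- yellow_pot: loose white screw-lid pot that carries the yellow plug: 72 mm across, 72 mm high to the top of its lid, about 0.3 kg. Origin at the centre of its underside, z up.
- blue_plug_top (a point): centre of the top face of the blue vent plug, a flat blue cap 30 mm across and 6 mm thick in the middle of a white pot's lid; moves down with it. Raised, it is 27 mm above the lid and 14 mm above the top of its grey collar (42 mm wide); closed, the cap rests on the collar. The collar sits on a springy black bellows 7 mm high that gives 1 mm for each 3 N and springs back.
- blue_plug (a joint): how far the plug is pushed down to its collar, in m: 0 raised, 0.008 closed. It starts within 1 mm of raised, slides at about 3.5 N, stays where it is left and stops at 0.008; then only the bellows gives. 6 to 8 N is ample; over 20 N squashes the bellows flat, which is rough.
- blue_pot: loose white screw-lid pot that carries the blue plug: 72 mm across, 80 mm high to the top of its lid, about 0.3 kg. Origin at the centre of its underside, z up.
- green_plug_top (a point): centre of the top face of the green vent plug, a flat green cap 30 mm across and 6 mm thick in the middle of a white pot's lid; moves down with it. Raised, it is 27 mm above the lid and 14 mm above the top of its grey collar (42 mm wide); closed, the cap rests on the collar. The collar sits on a springy black bellows 7 mm high that gives 1 mm for each 3 N and springs back.
- green_plug (a joint): how far the plug is pushed down to its collar, in m: 0 raised, 0.008 closed. It starts within 1 mm of raised, slides at about 3.5 N, stays where it is left and stops at 0.008; then only the bellows gives. 6 to 8 N is ample; over 20 N squashes the bellows flat, which is rough.
- green_pot: loose white screw-lid pot that carries the green plug: 72 mm across, 70 mm high to the top of its lid, about 0.3 kg. Origin at the centre of its underside, z up.
- tape: bystander, loose: roll of beige tape lying flat, 68 mm across, 18 mm high. Origin at the centre of its underside.
- blue_lid_jar: bystander, loose: white jar with a blue screw lid and no plug, 72 mm across, 85 mm high. Origin at the centre of its underside.
- red_cap_small_bottle: bystander, loose: white bottle with a red screw cap, 60 mm across, 130 mm high. Origin at the centre of its underside.
- jug: bystander, loose: clear measuring jug, 120x169x135 mm. Origin at the centre of its underside.
- orange_spatula: bystander, loose: flat spatula with an orange handle lying near the front edge, 229 mm long. Origin at the centre of its underside.
- pen: bystander, loose: white marker with a blue cap lying near the front edge, 130 mm long. Origin at the centre of its underside.
- yellow_tub: bystander, loose: yellow pot, 128 mm across, 125 mm high, at the left edge of the bench; to the right of it and behind, at about x 0.65, y 0.3, stands a fixed grey beaker with tall kitchen utensils, some 0.35 m high, to be kept clear of. Origin at the centre of its underside.
- serving_spoon: bystander, loose: metal spoon lying in front of the balance, 190 mm long. Origin at the centre of its underside.
Mind the look-alikes: they are no part of the job. Leave any orange look-alike of the blue_pot alone.

How it is judged:
On the way, in this order (a step that is already met when the one before it is completed fails the run):
1. the red plug is tapped down to its collar (value of joint red_plug above 0.0062 m), for 0.1 s.
2. the yellow plug is tapped down to its collar (value of joint yellow_plug above 0.0062 m), for 0.1 s.
3. the blue plug is tapped down to its collar (value of joint blue_plug above 0.0062 m), for 0.1 s.
At the end, for the whole second after the job is handed in: the red, yellow and blue plugs are down to within 1.8 mm of their collars, the green one is still up (at most 3.2 mm down), every pot stands upright within 25 mm of where it began, at rest, and the bystanders are within 15 mm of where they were (value of joint each of red_plug, yellow_plug, blue_plug above 0.0062 m and value of joint green_plug below 0.0032 m and distance of each of red_pot, yellow_pot, blue_pot, green_pot from where it was at the start of the episode below 0.025 m and angle between each of red_pot, yellow_pot, blue_pot, green_pot's own z axis and vertical below 0.1 rad and linear speed of each of red_pot, yellow_pot, blue_pot, green_pot below 0.02 m/s and distance of each of tape, blue_lid_jar, red_cap_small_bottle, jug, orange_spatula, pen, yellow_tub, serving_spoon from where it was at the start of the episode below 0.015 m); the robot touches nothing.
It fails at once if a plug is pushed down before the one that comes earlier in the order red, yellow, blue is closed ((value of joint yellow_plug above 0.004 m and value of joint red_plug below 0.0062 m) or (value of joint blue_plug above 0.004 m and value of joint red_plug below 0.0062 m) or (value of joint blue_plug above 0.004 m and value of joint yellow_plug below 0.0062 m)).
It fails at once if the green plug is pushed down, by more than 2 mm (value of joint green_plug above 0.0032 m).
It fails at once if a pot is lifted, carried, shoved by more than 25 mm or tipped ((distance of red_pot from where it was at the start of the episode above 0.025 m or height (world z) of red_pot above 0.01 m or angle between red_pot's own z axis and vertical above 0.2 rad) or (distance of yellow_pot from where it was at the start of the episode above 0.025 m or height (world z) of yellow_pot above 0.01 m or angle between yellow_pot's own z axis and vertical above 0.2 rad) or (distance of blue_pot from where it was at the start of the episode above 0.025 m or height (world z) of blue_pot above 0.01 m or angle between blue_pot's own z axis and vertical above 0.2 rad) or (distance of green_pot from where it was at the start of the episode above 0.025 m or height (world z) of green_pot above 0.01 m or angle between green_pot's own z axis and vertical above 0.2 rad)).
It fails at once if a pot or its plug is pressed roughly, with more than 25 N (contact force between any of the arm, the fingers and red_pot above 25 N or contact force between any of the arm, the fingers and yellow_pot above 25 N or contact force between any of the arm, the fingers and blue_pot above 25 N or contact force between any of the arm, the fingers and green_pot above 25 N).
It fails at once if another thing on the bench is disturbed, moved by more than 15 mm (distance of any of tape, blue_lid_jar, red_cap_small_bottle, jug, orange_spatula, pen, yellow_tub, serving_spoon from where it was at the start of the episode above 0.015 m).
It also fails if it takes over 54 s, if anything falls off the work surface, if the arm or the gripper's body presses on something with over 40 N, if the wrist force passes 120 N, or if a joint passes its speed limit or range.

## Working session

There is one attempt and no reset: what is moved stays moved. The work goes in short steps, each a Python script; the robot and the scene stay as the last script left them, time stands still between calls to the robot, and variables do not carry over. Pictures are saved under pics/ and viewed, on a budget of 10 in all, crops included, one or two more only if the job needs it, and the job is handed in when it is done.

```bash
mkdir -p pics
python3 - <<'E'
from plant import arm
import cv2,numpy as np
for n in ["scene","side"]:
    p=arm.read_camera(n); cv2.imwrite(f"pics/{n}0.png",p["frame"][:,:,::-1])
    for c in ["red","yellow","blue","green"]:
        for t in [c+"_plug_top",c+"_pot"]:
            for d in arm.landmark_of(p,t)[:3]:
                w=np.linalg.inv(p["T"])@np.r_[d["centre"],1]; u=p["intrinsics"]@w[:3]; u=u/u[2]
                print(n,t,round(d["p"],2),np.round(d["centre"],3),u[:2].astype(int))
print(arm.get_clock(),arm.get_eef_rot(),arm.get_wrist_force())
a=cv2.imread("pics/scene0.png");cv2.imwrite("pics/scene0b.png",cv2.resize(a,(800,600)))
E
```

```text
scene red_plug_top 0.57 [ 0.488 -0.125  0.103] [288 208]
scene red_pot 0.75 [ 0.539 -0.283 -0.003] [344 248]
scene red_pot 0.72 [ 0.485 -0.123 -0.001] [286 238]
scene red_pot 0.67 [ 0.686 -0.229  0.002] [348 214]
scene yellow_plug_top 0.55 [0.445 0.03  0.099] [234 200]
scene yellow_pot 0.73 [0.443 0.029 0.003] [234 226]
scene blue_plug_top 0.44 [ 0.355 -0.143  0.003] [268 265]
scene blue_plug_top 0.41 [0.455 0.182 0.109] [194 179]
scene blue_plug_top 0.38 [ 0.622 -0.103  0.108] [304 183]
scene blue_pot 0.98 [ 0.623 -0.099 -0.001] [301 212]
scene blue_pot 0.83 [0.454 0.187 0.001] [195 208]
scene green_plug_top 0.38 [ 0.541 -0.283  0.098] [348 219]
scene green_pot 0.84 [ 0.542 -0.281  0.   ] [344 246]
scene green_pot 0.54 [0.357 0.123 0.   ] [191 232]
side red_plug_top 0.52 [ 0.487 -0.121  0.107] [281 190]
side red_plug_top 0.48 [ 0.686  0.134 -0.   ] [204 181]
side red_pot 0.68 [ 0.489 -0.124 -0.001] [280 207]
side red_pot 0.27 [ 0.631 -0.396 -0.001] [334 166]
side blue_pot 0.96 [0.455 0.185 0.003] [202 232]
side blue_pot 0.7 [ 0.687 -0.229  0.001] [291 163]
side blue_pot 0.53 [ 0.628 -0.104 -0.002] [265 181]
side green_plug_top 0.36 [ 0.542 -0.282  0.094] [318 172]
side green_pot 0.58 [ 0.542 -0.283 -0.002] [315 188]
side green_pot 0.17 [0.684 0.132 0.002] [204 181]
0.9 [ 1.36610011e-05  9.99999999e-01 -6.54906312e-06  4.09720578e-05] [ 0.39534462  0.24111268 -0.1464264 ]
```

View pics/scene0b.png

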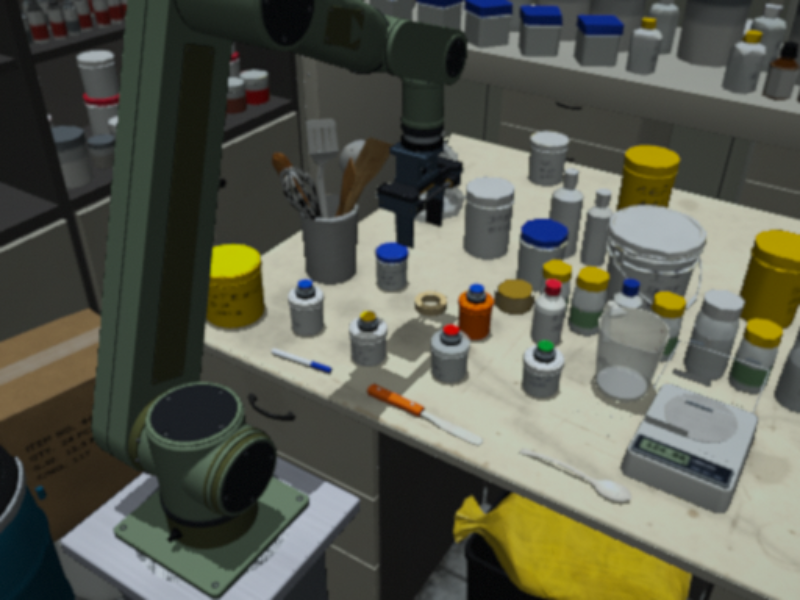

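View pics/side0.png

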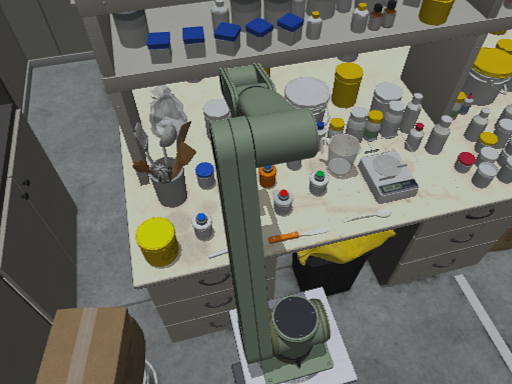

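Scene picture (800x600): the white pots show red at (450,330), yellow at (368,317), blue at (305,287) and green at (545,347).

Blue has three candidates. (305,287) is on a white pot, (477,293) is on an orange pot (the look-alike), and (630,288) is a bottle behind the jug. The white pot at about (0.455, 0.185) fits the description. I'll confirm it in a crop, then close the fingers and look from above red.

```bash
cat > h.py <<'E'
from plant import arm
import cv2,numpy as np
Q=[0,1,0,0]
def px(p,c):
    u=p["intrinsics"]@(np.linalg.inv(p["T"])@np.r_[c,1])[:3]; return (u/u[2])[:2].astype(int)
def look(name,things,cam="wrist"):
    p=arm.read_camera(cam); cv2.imwrite(f"pics/{name}.png",p["frame"][:,:,::-1])
    for t in things:
        for d in arm.landmark_of(p,t)[:3]: print(t,round(d["p"],2),np.round(d["centre"],4),px(p,d["centre"]))
    return p
E
python3 - <<'E'
from h import *
a=cv2.imread("pics/scene0.png")[165:265,165:375]; cv2.imwrite("pics/crop.png",cv2.resize(a,None,fx=3.8,fy=3.8,interpolation=cv2.INTER_CUBIC))
arm.grasp(10)
arm.reach([0.46,-0.11,0.24],Q)
look("w1",["red_plug_top","red_pot","yellow_plug_top"])
print(arm.get_clock(),arm.get_opening(),arm.get_eef_pos(),arm.get_eef_rot(),arm.get_wrist_force())
E
```

```text
red_plug_top 0.94 [ 0.4886 -0.1166  0.0979] [279 177]
red_pot 0.95 [ 0.4894 -0.1219 -0.0022] [274 163]
yellow_plug_top 0.73 [0.4414 0.0301 0.0972] [235  36]
3.1667 0.0003316599464630068 [ 0.46080772 -0.1091494   0.23922135] [-3.05747056e-04  9.99999463e-01  8.16232407e-04 -5.61227197e-04] [-0.20658906  0.00879968 -0.24158101]
```

View pics/crop.png

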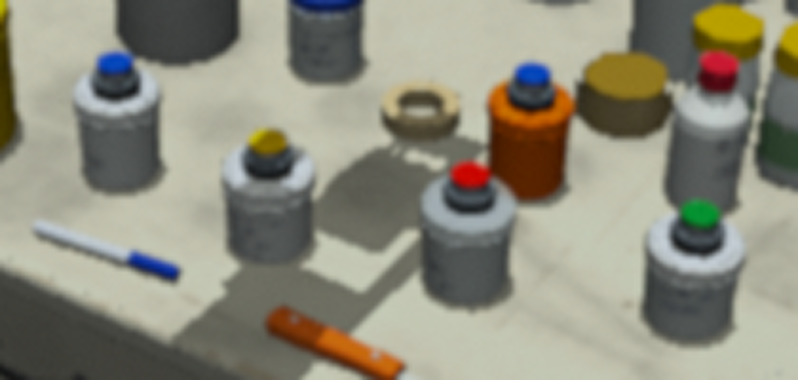

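View pics/w1.png

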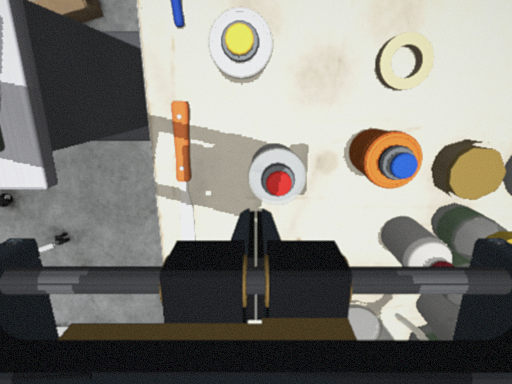

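The crop confirms it: the white pot with the blue plug is at the left, crop (115,65), and the orange look-alike is at (532,80). The wrist view shows red at (279,183), yellow at (239,39) and the orange look-alike at (403,165). I'll refine the position by colour centroid on the known height plane, then tap red.

```bash
cat >> h.py <<'E'
def locate(p,thing,z):
    """centre of the cap: network seed, then colour centroid near it, ray cut with plane z"""
    c=arm.landmark_of(p,thing)[0]["centre"]; u0=px(p,c)
    hsv=cv2.cvtColor(p["frame"],cv2.COLOR_RGB2HSV).astype(int)
    hue={"red":0,"yellow":28,"blue":112}[thing.split("_")[0]]
    dh=np.abs((hsv[...,0]-hue+90)%180-90)
    m=((dh<12)&(hsv[...,1]>140)&(hsv[...,2]>70)).astype(np.uint8)
    n,_,st,ce=cv2.connectedComponentsWithStats(m)
    i=min((i for i in range(1,n) if st[i,4]>60),key=lambda i:np.hypot(*(ce[i]-u0)))
    r=p["T"][:3,:3]@np.linalg.inv(p["intrinsics"])@np.r_[ce[i],1]; o=p["T"][:3,3]
    w=o+r*(z-o[2])/r[2]
    print(thing,"net",np.round(c,4),"colour",np.round(w,4),ce[i].round(1),st[i]); return w
def tap(xy,ztop,fmax=7.0):
    x,y=xy; z=ztop+.012
    arm.servo_line([x,y,z],feed=.06); arm.dwell(.3); f0=arm.get_wrist_force()
    log=[]
    while z>ztop-.014:
        z-=.001; arm.servo_line([x,y,z],feed=.01)
        f=arm.get_wrist_force()-f0; e=arm.get_eef_pos(); log.append((round((e[2]-ztop)*1e3,1),round(f[2],1)))
        if f[2]>fmax or np.hypot(f[0],f[1])>5: break
    arm.dwell(.15); print("end",f.round(1),(e-[x,y,z]).round(4)); print(log)
    arm.servo_line([x,y,ztop+.06],feed=.1); print("t",arm.get_clock())
E
python3 - <<'E'
from h import *
p=arm.read_camera("wrist")
w=locate(p,"red_plug_top",.102); locate(p,"yellow_plug_top",.099)
arm.reach([w[0]-.03,w[1],.2],Q)
w=locate(arm.read_camera("wrist"),"red_plug_top",.102)
assert np.hypot(w[0]-.488,w[1]+.121)<.012
arm.servo_line([w[0],w[1],.16],Q)
tap(w[:2],.102)
E
```

```text
red_plug_top net [ 0.4882 -0.1196  0.0984] colour [ 0.4872 -0.1217  0.102 ] [278.6 183.6] [266 172  26  24 478]
yellow_plug_top net [0.4438 0.0315 0.0972] colour [0.4446 0.0276 0.099 ] [239.3  38.9] [226  24  28  31 651]
red_plug_top net [ 0.4888 -0.1204  0.0994] colour [ 0.4871 -0.1218  0.102 ] [286.3 183. ] [272 170  29  27 622]
end [-0.7  1.4  0.9] [-0.0001  0.     -0.0001]
[(np.float64(11.0), np.float64(0.1)), (np.float64(9.9), np.float64(0.7)), (np.float64(8.9), np.float64(0.2)), (np.float64(7.9), np.float64(0.4)), (np.float64(6.9), np.float64(0.3)), (np.float64(5.9), np.float64(-0.4)), (np.float64(4.9), np.float64(0.2)), (np.float64(3.9), np.float64(0.4)), (np.float64(2.9), np.float64(-0.2)), (np.float64(1.9), np.float64(-0.7)), (np.float64(0.9), np.float64(0.0)), (np.float64(-0.1), np.float64(0.4)), (np.float64(-1.1), np.float64(0.7)), (np.float64(-2.1), np.float64(0.5)), (np.float64(-3.1), np.float64(-0.9)), (np.float64(-4.1), np.float64(0.9)), (np.float64(-5.0), np.float64(0.3)), (np.float64(-6.1), np.float64(-0.1)), (np.float64(-7.1), np.float64(0.7)), (np.float64(-8.1), np.float64(0.5)), (np.float64(-9.1), np.float64(-0.7)), (np.float64(-10.1), np.float64(0.4)), (np.float64(-11.1), np.float64(0.9)), (np.float64(-12.1), np.float64(0.5)), (np.float64(-13.1), np.float64(1.0)), (np.float64(-14.1), np.float64(0.9))]
t 12.95
```

There was no contact force even at 14 mm below the expected top. I'll look before going on.

Run:
```python
from h import *
look("w2",["red_plug_top"]); p=arm.read_camera("side"); s=arm.read_camera("scene")
print(arm.get_eef_pos(), arm.get_opening())
a=p["frame"][150:230,230:340,::-1]; b=s["frame"][150:250,230:350,::-1]
r=lambda i:cv2.resize(i,(390,400),interpolation=cv2.INTER_CUBIC)
cv2.imwrite("pics/c2.png",np.hstack([r(a),r(b)]))
for c in [p,s]: print(px(c,arm.get_eef_pos()))
```

```text
red_plug_top 0.71 [ 0.4901 -0.1183  0.0995] [259 189]
[ 0.48669516 -0.12172191  0.16131932] 0.00045988072727384815
[282 181]
[288 191]
```

View pics/w2.png

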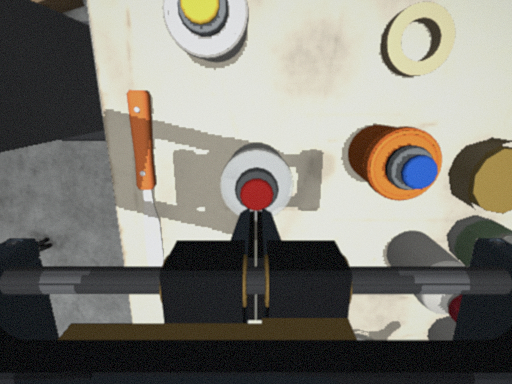

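View pics/c2.png

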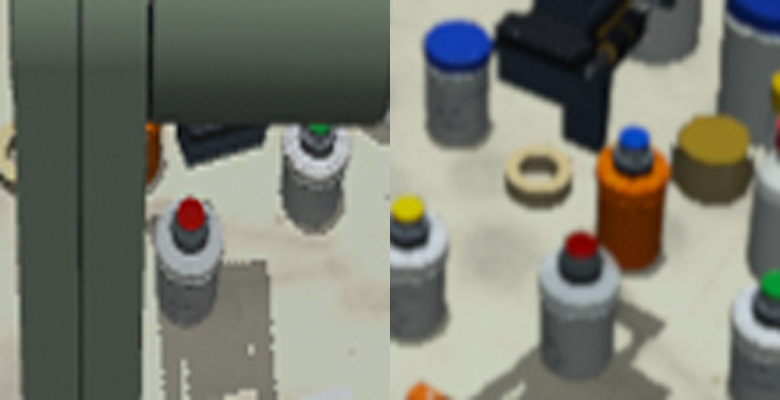

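Run:
```python
from h import *
e=np.array(arm.get_eef_pos()); R=arm.get_eef_rot(); print(R)
for n in ["wrist","scene"]:
    p=arm.read_camera(n)
    for k in [-.03,-.02,-.01,0,.01,.02]:
        print(n,k,px(p,e-[0,0,k]), end=" ")
    print()
    if n=="wrist": print(p["T"].round(3),p["intrinsics"].round(1)); w=p
f=w["frame"]; b=arm.read_camera("scene")["frame"][160:220,260:330]
cv2.imwrite("pics/c3.png",np.hstack([cv2.resize(i,(400,400),interpolation=cv2.INTER_CUBIC)[:,:,::-1] for i in (f[170:230,226:286],b)]))
locate(w,"red_plug_top",.102)
```

```text
[-1.90672157e-04  9.99999741e-01 -6.39392182e-06 -6.94581226e-04]
wrist -0.03 [254 240] wrist -0.02 [254 233] wrist -0.01 [254 226] wrist 0 [254 220] wrist 0.01 [255 215] wrist 0.02 [255 210] 
[[ 1.     0.001 -0.002  0.487]
 [ 0.    -0.958 -0.287 -0.041]
 [-0.002  0.287 -0.958  0.353]
 [ 0.     0.     0.     1.   ]] [[302.1   0.  255.3]
 [  0.  302.1 187.7]
 [  0.    0.    1. ]]
scene -0.03 [289 182] scene -0.02 [289 185] scene -0.01 [288 188] scene 0 [288 191] scene 0.01 [288 194] scene 0.02 [288 197] 
red_plug_top net [ 0.486  -0.1205  0.0983] colour [ 0.4875 -0.1216  0.102 ] [256. 194.] [240 179  33  31 802]
```

View pics/c3.png

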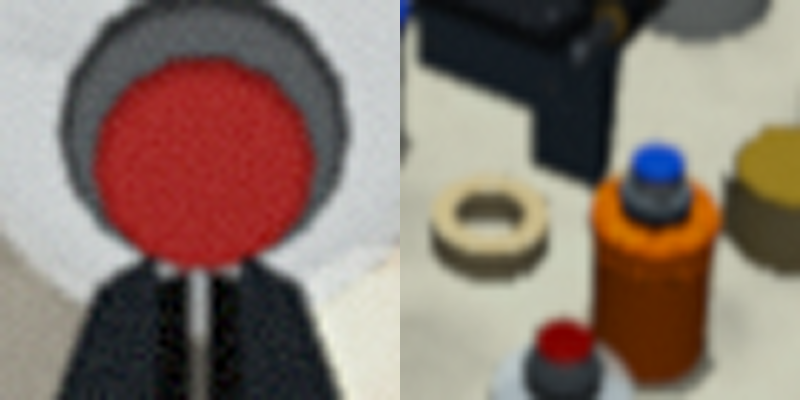

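The crops show the closed fingertips at wrist row 209 and scene row about 185. The reported TCP would put them at about rows 197 and 191, so the closed fingers end roughly 20 mm short of the TCP. That explains the missing contact: the plug was not touched. I'll continue deeper with the same force guard.

```bash
sed -i 's/z=ztop+.012/z=ztop-.011/; s/z>ztop-.014/z>ztop-.040/; s/round((e\[2\]-ztop)\*1e3,1),round(f\[2\],1)/float(round((e[2]-ztop)*1e3,1)),float(round(f[2],1))/' h.py
python3 - <<'E'
from h import *
tap((.4873,-.1217),.102)
E
```

```text
end [-0.2  0.3  7. ] [ 0.0001 -0.      0.0004]
[(-12.1, 0.8), (-13.1, 1.2), (-14.1, 0.5), (-15.1, -0.4), (-16.1, -0.7), (-17.1, 0.5), (-18.1, -0.5), (-19.1, 0.7), (-20.1, 0.0), (-21.0, -0.2), (-21.8, 2.2), (-22.8, 3.0), (-24.0, 2.8), (-25.1, 4.0), (-26.0, 2.4), (-27.0, 3.3), (-28.1, 4.1), (-29.0, 3.2), (-29.9, 3.8), (-30.6, 7.0)]
t 21.1917
```

Contact came at −21 mm, with sliding at about 3.5 N and a hard stop at 7 N, so red is closed. Yellow next.

```bash
sed -i 's/z=ztop-.011/z=ztop-.016/' h.py
python3 - <<'E'
from h import *
arm.reach([.44,.015,.19],Q)
w=locate(arm.read_camera("wrist"),"yellow_plug_top",.099)
assert np.hypot(w[0]-.4446,w[1]-.028)<.01
arm.servo_line([w[0],w[1],.15],Q)
tap(w[:2],.099)
look("s2",["red_pot","yellow_pot","blue_pot"],"scene")
E
```

```text
yellow_plug_top net [0.4428 0.0316 0.0957] colour [0.4444 0.0292 0.099 ] [259.4 169.3] [245 155  30  29 673]
end [-0.8 -0.1  7.6] [0.0002 0.     0.0003]
[(-17.1, 0.8), (-18.1, 1.6), (-19.1, 0.4), (-20.1, 1.1), (-21.1, 0.6), (-21.8, 3.5), (-22.8, 3.9), (-24.0, 4.7), (-25.0, 4.4), (-26.0, 3.8), (-27.0, 4.0), (-28.0, 3.1), (-29.0, 3.9), (-29.9, 5.5), (-30.7, 7.6)]
t 28.8917
red_pot 0.97 [ 0.4849 -0.1212 -0.0031] [285 238]
yellow_pot 0.58 [0.4454 0.0311 0.0008] [234 226]
blue_pot 0.75 [0.4567 0.1841 0.0017] [196 208]
blue_pot 0.6 [ 6.257e-01 -1.029e-01 -5.000e-04] [303 211]
```

Run:
```python
from h import *
arm.reach([.45,.17,.2],Q)
w=locate(arm.read_camera("wrist"),"blue_plug_top",.107)
assert np.hypot(w[0]-.4555,w[1]-.185)<.01
arm.servo_line([w[0],w[1],.16],Q)
tap(w[:2],.107)
arm.servo_line([w[0],w[1],.24]); arm.reach([.42,.10,.25],Q)
p=look("w4",["red_plug_top","yellow_plug_top","blue_plug_top"])
s=arm.read_camera("scene")
cv2.imwrite("pics/s4.png",cv2.resize(s["frame"][165:265,165:375,::-1],None,fx=3.8,fy=3.8,interpolation=cv2.INTER_CUBIC))
print(arm.get_clock())
```

```text
blue_plug_top net [0.4544 0.1854 0.106 ] colour [0.4566 0.1843 0.107 ] [262.5 169. ] [248 155  30  29 666]
end [1.4 1.8 7.4] [0.0002 0.     0.0004]
[(-17.1, 1.0), (-18.1, 0.9), (-19.1, 0.9), (-20.1, 0.3), (-20.9, 1.2), (-21.7, 2.7), (-22.9, 4.5), (-24.0, 4.0), (-25.0, 3.3), (-26.0, 3.9), (-27.0, 3.2), (-28.0, 3.5), (-29.0, 4.0), (-29.9, 5.8), (-30.6, 7.4)]
t 36.825
red_plug_top 0.48 [ 0.6535  0.0167 -0.0019] [405 206]
yellow_plug_top 0.64 [0.445  0.0302 0.0906] [275 222]
blue_plug_top 0.73 [ 0.6288 -0.1028  0.1083] [413 320]
blue_plug_top 0.72 [0.4543 0.1827 0.0978] [287  94]
38.1667
```

View pics/s4.png

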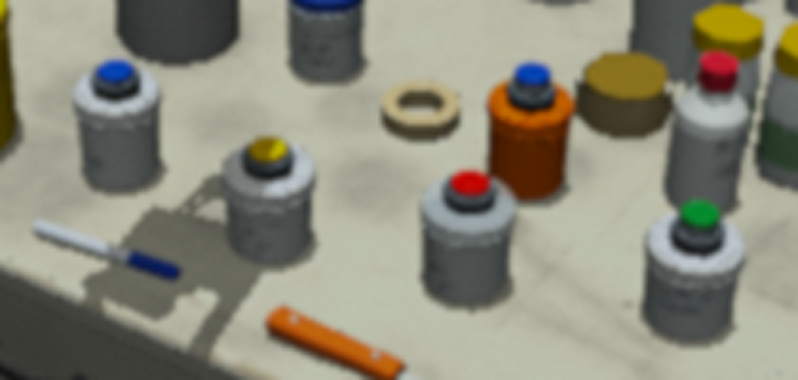

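The red, yellow and blue caps at (470,185), (268,150) and (115,72) each sit about 8 px lower than before. Green at (700,213) is still up, and the pots and bystanders have not moved. The hand is clear.

```bash
python3 -c "
from plant import arm
print(arm.get_eef_pos(),arm.get_wrist_force(),arm.get_clock()); print(arm.finish_job())"
```

```text
[0.42023675 0.10066236 0.24945075] [ 0.22409105 -0.2698437   0.03223734] 38.1667
the job is handed in; nothing more can be done
None
```

I tapped the red, yellow and blue plugs down in that order with closed fingertips and handed the job in at 38.2 s. It reported no verdict.

- **Taps:** Each plug slid at about 3 to 4.5 N, then met a firm stop 8–9 mm further down at 7.0 N (red), 7.6 N (yellow) and 7.4 N (blue).
- **Last picture:** The three caps sit visibly lower. The green plug and the orange look-alike are still up. The pots and the bystanders in that crop are where they started; I did not re-check the jug, spoon and tub, which were outside it.
- **Last wrist reading:** The hand was clear at 0.25 m, with about 0 N on the wrist.
- **One disagreement:** The first red tap stopped short without touching, because the closed fingers end about 20 mm short of the reported TCP. I saw this in the pictures and allowed for it in the later taps.
- **One failed check:** In the last wrist view the network did not find the red plug and gave a false hit elsewhere. Red's closure rests on its force trace and the scene picture.

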